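# Snap a vial shut and index it under the sampling needle

## Task

One vial in the analyser's sample carousel has its snap cap still standing proud. First press that cap down, firmly but gently because the vial is glass, until it has snapped fully home; then push the carousel round until this same vial has clicked into its index position right under the sampling needle. Do not touch the needle arm, and leave the flask, the tip box and the spare vial where they are.

Things in the scene. Friction and masses are not known exactly. Their poses are not given: they have to be found in the camera images.
- hub (a point): Fixed point of the analyser on the carousel's vertical axis, at deck level (52 mm above the bench). Analyser axes: z up, -y towards the instrument housing. The carousel, with a deck disc of 92 mm radius, sits on a white plinth 256 x 270 mm, 46 mm high. The side away from the housing (y above -60 mm) is open from above.
- housing (a point): Centre of the top of the instrument housing, 205 mm above the bench: a white box 260 mm (analyser x) by 190 mm (y). Its wall that faces the carousel stands at y = -139 mm from the carousel's axis.
- carousel: Turntable, radius 113 mm over its sockets; turns both ways without end about z, origin on the axis at deck level, x axis towards the proud-capped vial. Stays where left (drag 1 to 3 N at the sockets), may start between indexes. Every 45 degrees, sockets at multiples of 45 from the analyser's x, a roller drops between two bumps: about 5 N to push in or out; within 4 degrees it pulls itself in.
- socket (a point): Centre of the top of the socket that holds that vial, 27 mm above the deck, 95 mm from the axis. Eight such upright cylindrical sockets, 36 mm diameter, stand on the deck 45 degrees apart with 37 mm free between neighbours: a finger set between two can push one sideways. Six hold capped glass vials, two are empty.
- vial: The glass vial whose cap stands proud, 26 mm diameter; origin at the centre of its foot, 4 mm above the deck, x axis outwards. Its seat is sprung: pressed from above the vial first sinks up to 5 mm (about 2 to 6 N) and comes back up when released.
- snap_cap (a joint): Slide of that vial's cap on the vial, m: 0 = snapped fully home, 0.007 = proud on the snap bead. Once the vial has sunk in its seat, about 6 to 12 N make the cap snap home and the force drops; pressed on, the vial sinks again to a firm stop (cap top then 55 mm above the deck). The six vials look alike; the other five caps are home.
- cap_top (a point): Centre of the top face of the proud cap: white plastic disc, 30 mm diameter, 12 mm tall, small pull tab pointing outwards. Home, with the vial up, its top is 60 mm above the deck (112 mm above the bench) like the other five; proud, 7 mm higher.
- needle_arm: Sampling arm, fixed to the analyser: a white arm 30 mm wide coming out of the housing 164 to 186 mm above the bench, with a vertical needle holder of 30 mm diameter (top 190 mm above the bench) and the needle. Fragile, not to be touched. Origin at the foot of the carousel's axis, at bench level.
- needle_tip (a point): Tip of the sampling needle (3 mm steel), 131 mm above the bench, 95 mm from the carousel's axis in the analyser's -y direction. The wanted vial's cap must end up centred below it.
- flask: Bystander: clear plastic culture flask lying flat, 115 x 84 x 34 mm and a white-capped neck to +x; origin under its middle.
- tip_box: Bystander: closed grey pipette tip box with a clear lid, 126 x 88 x 61 mm; origin under its middle.
- spare_vial: Bystander: a closed glass vial standing on the bench, 30 mm diameter, 56 mm tall; origin under its middle.

How it is judged:
By the outcome, as a careful person would: the job done as asked, in the order asked, and still so for the second after the job is handed in, with the robot touching nothing.
It also fails if it takes over 72 s, if anything falls off the work surface, if the arm or the gripper's body presses on something with over 40 N, if the wrist force passes 120 N, or if a joint passes its speed limit or range.

## Robot

A 6-joint arm with a two-finger parallel gripper is mounted at the origin on the work surface. World frame = base frame: x ahead of the robot, y to its left, z up, the work surface at z = 0. Lengths are in m, angles in rad, forces in N, time in s.
With the tool pointing down it reaches from about 0.275 to 0.825 m from the base axis. Payload 4.9 kg.
Tool frame: the origin (TCP) lies midway between the tips of the shut fingers; the grasp point (between the pads) lies 19 mm behind it (bot.grip_depth is the distance from the TCP to the grasp point, in m); y points along the fingers, x is the direction in which the jaws open and shut, and the axes are right-handed (so a half turn about y gives the same grasp; the last joint's range is limited). The gripper opens to 85 mm and grips with 20 to 120 N. Pads are 22 mm wide; open, the fingers measure 114 mm over their backs; the gripper's body (76 mm by 85 mm) begins 54 mm behind the grasp point. The pads swing forward as they close: fully open they stand 13 mm farther back than shut.
Start: joints at [-1.282, 0.326, -0.193, 1.052, 0, 1.437], TCP at [0.226, -0.502, 0.231] pointing down, gripper open.
Joint ranges: [-2.65, 2.65], [-0.97, 1.79], [-1.3, 1.35], [-1.93, 2.1], [-1.47, 1.37], [-3.14, 3.14]. Speed limits (rad/s): [2.57, 2.57, 3.14, 3.14, 3.14, 3.14].

## Interface

Orientations are given as a unit quaternion [w, x, y, z].
In Python, from cell import bot gives the robot as it stands. Calls block until the motion is done:
- bot.move_pose(position, orientation): joint-space move of the TCP to a pose.
- bot.move_linear(position, speed=0.15, rotation=None, until_force=None): straight line of the TCP; rotation=None keeps the orientation; speed is the mean speed in m/s. With until_force (N) it stops when the force on the tool has changed by that much, and returns True; else False.
- bot.goto_joints(angles): joint-space move.
- bot.set_gripper(opening, grasp_force=None): opening from 0.0 (shut) to 1.0 (fully open); grasp_force is the grip in N (None keeps the last); returns when the fingers have stopped.
- bot.wait(seconds).
- bot.solve_ik(position, orientation): joint angles nearest the present ones, or None.
- bot.camera(name): name is "scene" or "side" or "wrist"; returns the picture (384x512x3 uint8, red, green, blue); there is no depth.
- bot.calibration(name): a dict with "mtx" (3x3 intrinsics, pixels), "extrinsics" (4x4, takes a point from world to camera coordinates); the wrist camera has in their place "hand_eye" (4x4, takes a point from camera to tool coordinates, whose origin is the TCP and whose axes are the tool frame's). Camera axes: x right, y down, z forward; pixel columns grow to the right and rows downward; lengths in m; the calibration is good to about 2 mm. A picture is of the moment at which its call begins: read the wrist's pose just before it. calibration takes no time and is no camera call.
A pose or a line that the arm cannot do raises bot.PlanningError and nothing moves.
- bot.close_job(): hands the job in, once; it reports no verdict.
Trained networks look in the newest picture that a camera, given by its name, has taken for a name from the list of things; names that differ only in an ending like _2 or _b are one class to them, and where a whole thing is asked for, a point or a joint stands for the part that bears it (a point fixed in the world has none). Each returns a list of dicts, best first, with "confidence" (0 to 1); they miss things now and then, are a little off and sometimes report something else, mostly with a low value. They report only what shows in the picture. A call takes as long as a camera call.
- bot.search_frame(camera, thing): "bbox" ([left, top, width, height] in pixels, round what is visible of it).
Readings, each from a call of its own:
- bot.read_clock(): time.
- bot.read_joint_positions(): joint angles.
- bot.read_joint_vel(): joint speeds.
- bot.read_joint_efforts(): joint torques, N m.
- bot.read_position(): TCP position.
- bot.read_tool_rot(): TCP orientation.
- bot.read_ft_force(): force on the tool from outside, world axes, zero at the start.
- bot.read_moment(): the same for the moment, N m.
- bot.read_gripper_width(): opening from 0.0 (shut) to 1.0 (fully open).
Only numpy, scipy, OpenCV 4.12 (cv2) and the standard library are available. Lean on these libraries where they do the work, as an engineer would, in place of code of your own. Each camera call takes 0.05 s, during which the arm holds its last target.

## Working session

There is one attempt and no reset: what is moved stays moved. The work goes in short steps, each a Python script; the robot and the scene stay as the last script left them, time stands still between calls to the robot, and variables do not carry over. Pictures are saved under pics/ and viewed, and the job is handed in when it is done.

```bash
ls; mkdir -p pics; python3 - <<'E'
from cell import bot
import cv2,numpy as np
for n in ["scene","side","wrist"]:
    im=bot.camera(n); cv2.imwrite(f"pics/{n}0.png",im[:,:,::-1])
    c=bot.calibration(n); print(n,{k:np.round(v,4).tolist() for k,v in c.items()})
    for t in ["hub","housing","carousel","socket","vial","snap_cap","cap_top","needle_arm","needle_tip","flask","tip_box","spare_vial"]:
        r=bot.search_frame(n,t)
        print(t,[(np.round(d["bbox"]).tolist(),round(d["confidence"],2)) for d in r[:4]])
print(bot.read_clock(),bot.read_position(),bot.read_tool_rot())
E
```

```text
pics
scene {'mtx': [[440.5737, 0.0, 257.0226], [0.0, 440.5737, 185.4412], [0.0, 0.0, 1.0]], 'extrinsics': [[-0.8034, 0.5953, -0.012, 0.3847], [0.4139, 0.5438, -0.73, -0.1886], [-0.4281, -0.5914, -0.6833, 1.6213], [0.0, 0.0, 0.0, 1.0]]}
hub [([150.0, 88.0, 151.0, 156.0], 0.83)]
housing [([151.0, 88.0, 150.0, 152.0], 0.73)]
carousel [([205.0, 155.0, 74.0, 62.0], 0.84)]
socket [([209.0, 154.0, 78.0, 64.0], 0.81)]
vial []
snap_cap [([261.0, 184.0, 12.0, 9.0], 0.5)]
cap_top [([258.0, 187.0, 12.0, 10.0], 0.64)]
needle_arm [([214.0, 132.0, 17.0, 18.0], 0.54)]
needle_tip [([212.0, 130.0, 18.0, 20.0], 0.8)]
flask [([269.0, 228.0, 59.0, 42.0], 0.68)]
tip_box []
spare_vial [([311.0, 193.0, 13.0, 17.0], 0.53)]
side {'mtx': [[456.8193, 0.0, 258.1133], [0.0, 456.8193, 191.0873], [0.0, 0.0, 1.0]], 'extrinsics': [[-0.9795, -0.2014, -0.0026, 0.6201], [-0.1215, 0.601, -0.79, 0.1003], [0.1607, -0.7735, -0.6131, 1.1306], [0.0, 0.0, 0.0, 1.0]]}
hub [([233.0, 84.0, 120.0, 160.0], 0.93)]
housing [([237.0, 86.0, 118.0, 158.0], 0.61)]
carousel [([249.0, 151.0, 92.0, 72.0], 0.97)]
socket [([249.0, 154.0, 90.0
[... 205 characters left out ...]
, 243.0, 15.0, 21.0], 0.48)]
needle_tip [([291.0, 121.0, 13.0, 20.0], 0.83), ([247.0, 150.0, 94.0, 74.0], 0.58)]
flask [([229.0, 256.0, 76.0, 42.0], 0.56)]
tip_box [([176.0, 182.0, 57.0, 45.0], 0.57)]
spare_vial [([343.0, 236.0, 14.0, 28.0], 0.81)]
wrist {'mtx': [[286.4076, 0.0, 256.9428], [0.0, 286.4076, 192.666], [0.0, 0.0, 1.0]], 'hand_eye': [[1.0, -0.0007, -0.0011, 0.0013], [0.0009, -0.2804, 0.9599, -0.1433], [-0.001, -0.9599, -0.2804, 0.071], [0.0, 0.0, 0.0, 1.0]]}
hub []
housing []
carousel []
socket []
vial []
snap_cap []
cap_top []
needle_arm []
needle_tip []
flask []
tip_box []
spare_vial []
1.95 [ 0.22569055 -0.50158313  0.23129054] [-0.59378049  0.5937887  -0.38395244  0.38395342]
```

View pictures.

```bash
python3 - <<'E'
import cv2
a=cv2.imread("pics/scene0.png")[70:290,130:350];b=cv2.imread("pics/side0.png")[70:310,160:380]
cv2.imwrite("pics/s_z.png",cv2.resize(a,None,fx=2.7,fy=2.7,interpolation=3));cv2.imwrite("pics/d_z.png",cv2.resize(b,None,fx=2.5,fy=2.5,interpolation=3))
E
```

```text
(no output)
```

View pics/s_z.png

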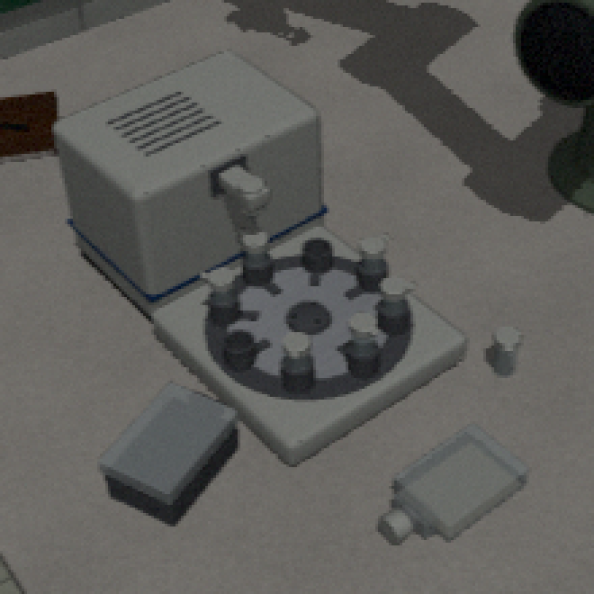

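View pics/d_z.png

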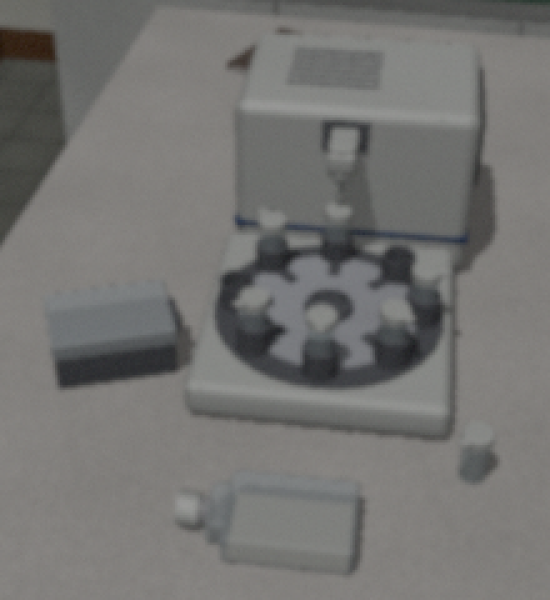

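View pics/scene0.png

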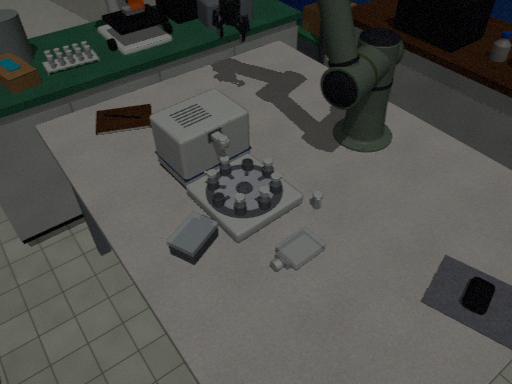

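View pics/wrist0.png

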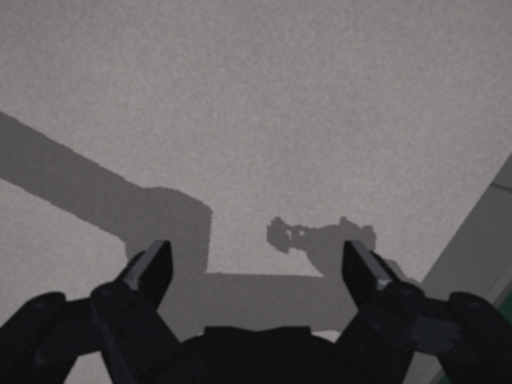

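```bash
cat > h.py <<'E'
from cell import bot
import cv2,numpy as np
from scipy.optimize import least_squares
def proj(n,P):
    c=bot.calibration(n);E=c["extrinsics"];q=(E[:3,:3]@np.asarray(P,float).T).T+E[:3,3];u=q@c["mtx"].T
    return u[:,:2]/u[:,2:]
def onplane(n,uv,z):
    c=bot.calibration(n);E=c["extrinsics"];R=E[:3,:3];o=-R.T@E[:3,3];d=R.T@np.linalg.solve(c["mtx"],[uv[0],uv[1],1]);return o+d*(z-o[2])/d[2]
S=lambda x,y:(x/2.7+130,y/2.7+70)
D=lambda x,y:(x/2.5+160,y/2.5+70)
E
python3 - <<'E'
from h import *
print("hub",onplane("scene",S(308,316),.056),onplane("side",D(328,305),.056))
sc=dict(a=(255,240),b=(373,245),c=(395,287),d=(362,324),e=(297,343),f=(222,276))
sd=dict(a=(338,210),b=(272,215),c=(252,296),d=(321,317),e=(395,308),f=(427,270))
for k,p in sc.items(): print("scene",k,onplane("scene",S(*p),.112).round(3))
for k,p in sd.items(): print("side",k,onplane("side",D(*p),.112).round(3))
for p in [(57,130),(228,53),(318,117),(150,210)]: print("hs",onplane("scene",S(*p),.205).round(3))
for p in [(240,112),(478,125),(468,50),(258,40)]: print("hd",onplane("side",D(*p),.205).round(3))
for p in [(465,342),(293,460)]: print("ps",onplane("scene",S(*p),.046).round(3))
for p in [(190,395),(452,410)]: print("pd",onplane("side",D(*p),.046).round(3))
E
```

```text
hub [0.54115945 0.01908432 0.056     ] [0.54239908 0.02030591 0.056     ]
scene a [ 0.549 -0.071  0.112]
scene b [0.448 0.018 0.112]
scene c [0.472 0.088 0.112]
scene d [0.536 0.113 0.112]
scene e [0.607 0.095 0.112]
scene f [ 0.612 -0.041  0.112]
side a [ 0.548 -0.072  0.112]
side b [ 0.614 -0.049  0.112]
side c [0.607 0.092 0.112]
side d [0.538 0.111 0.112]
side e [0.472 0.084 0.112]
side f [0.447 0.017 0.112]
hs [ 0.678 -0.274  0.205]
hs [ 0.433 -0.296  0.205]
hs [ 0.427 -0.114  0.205]
hs [ 0.667 -0.081  0.205]
hd [ 0.657 -0.093  0.205]
hd [ 0.415 -0.114  0.205]
hd [ 0.433 -0.287  0.205]
hd [ 0.672 -0.266  0.205]
ps [0.421 0.15  0.046]
ps [0.67  0.174 0.046]
pd [0.651 0.17  0.046]
pd [0.408 0.142 0.046]
```

```bash
cat >> h.py <<'E'
from scipy.spatial.transform import Rotation as Ro
def q_of(psi):
    x=np.array([np.cos(psi),np.sin(psi),0]);y=np.array([0,0,-1.]);z=np.cross(x,y)
    q=Ro.from_matrix(np.c_[x,y,z]).as_quat();return np.r_[q[3],q[:3]]
def wpose():
    q=bot.read_tool_rot();T=np.eye(4);T[:3,:3]=Ro.from_quat(np.r_[q[1:],q[0]]).as_matrix();T[:3,3]=bot.read_position()
    return T@bot.calibration("wrist")["hand_eye"]
def wplane(T,uv,z):
    d=T[:3,:3]@np.linalg.solve(bot.calibration("wrist")["mtx"],[uv[0],uv[1],1]);o=T[:3,3];return o+d*(z-o[2])/d[2]
def wproj(T,P):
    P=np.atleast_2d(P);q=(P-T[:3,3])@T[:3,:3];u=q@bot.calibration("wrist")["mtx"].T;return u[:,:2]/u[:,2:]
E
python3 - <<'E'
from h import *
j=bot.read_joint_positions();print(j)
q=bot.read_tool_rot();print(Ro.from_quat(np.r_[q[1:],q[0]]).as_matrix().round(2).tolist())
for psi in np.deg2rad([-180,-150,-120,-90,-60,-30,0,30,60,90,120,150]):
    for p in [(.545,.06,.3),(.537,.113,.15),(.45,-.02,.15),(.64,.03,.15)]:
        s=bot.solve_ik(p,q_of(psi)); print(round(np.rad2deg(psi)),p,None if s is None else np.round(s,2))
E
```

```text
[-1.28219017e+00  3.26190254e-01 -1.92588440e-01  1.05200902e+00
 -7.91597223e-06  1.43659692e+00]
[[0.41, -0.0, 0.91], [-0.91, -0.0, 0.41], [0.0, -1.0, -0.0]]
-180 (0.545, 0.06, 0.3) [-0.02  0.29 -0.07  1.21  0.   -1.6 ]
-180 (0.537, 0.113, 0.15) [ 0.07  0.39 -0.32  0.86  0.   -1.5 ]
-180 (0.45, -0.02, 0.15) [-0.21  0.22 -0.56  0.78  0.   -1.78]
-180 (0.64, 0.03, 0.15) [-0.07  0.55 -0.05  0.97  0.   -1.64]
-150 (0.545, 0.06, 0.3) [-0.02  0.29 -0.07  1.21  0.   -2.12]
-150 (0.537, 0.113, 0.15) [ 0.07  0.39 -0.32  0.86  0.   -2.02]
-150 (0.45, -0.02, 0.15) [-0.21  0.22 -0.56  0.78  0.   -2.3 ]
-150 (0.64, 0.03, 0.15) [-0.07  0.55 -0.05  0.97  0.   -2.16]
-120 (0.545, 0.06, 0.3) [-0.02  0.29 -0.07  1.21  0.   -2.64]
-120 (0.537, 0.113, 0.15) [ 0.07  0.39 -0.32  0.86  0.   -2.55]
-120 (0.45, -0.02, 0.15) [-0.21  0.22 -0.56  0.78  0.   -2.83]
-120 (0.64, 0.03, 0.15) [-0.07  0.55 -0.05  0.97  0.   -2.69]
-90 (0.545, 0.06, 0.3) [-0.02  0.29 -0.07  1.21  0.    3.12]
-90 (0.537, 0.113, 0.15) [ 0.07  0.39 -0.32  0.86  0.   -3.07]
-90 (0.45, -0.02, 0.15) [-0.21  0.22 -0.56  0.78  0.    2.93]
-
[... 1315 characters left out ...]
0.07  1.21  0.   -0.02]
90 (0.537, 0.113, 0.15) [ 0.07  0.39 -0.32  0.86  0.    0.07]
90 (0.45, -0.02, 0.15) [-0.21  0.22 -0.56  0.78  0.   -0.21]
90 (0.64, 0.03, 0.15) [-0.07  0.55 -0.05  0.97  0.   -0.07]
120 (0.545, 0.06, 0.3) [-0.02  0.29 -0.07  1.21  0.   -0.55]
120 (0.537, 0.113, 0.15) [ 0.07  0.39 -0.32  0.86  0.   -0.45]
120 (0.45, -0.02, 0.15) [-0.21  0.22 -0.56  0.78  0.   -0.73]
120 (0.64, 0.03, 0.15) [-0.07  0.55 -0.05  0.97  0.   -0.59]
150 (0.545, 0.06, 0.3) [-0.02  0.29 -0.07  1.21  0.   -1.07]
150 (0.537, 0.113, 0.15) [ 0.07  0.39 -0.32  0.86  0.   -0.97]
150 (0.45, -0.02, 0.15) [-0.21  0.22 -0.56  0.78  0.   -1.26]
150 (0.64, 0.03, 0.15) [-0.07  0.55 -0.05  0.97  0.   -1.12]
```

```bash
python3 - <<'E'
from h import *
bot.set_gripper(0.0,20)
p=[.542,-.04,.30]
bot.move_pose(p,q_of(0)); 
T=wpose();im=bot.camera("wrist");cv2.imwrite("pics/w1.png",im[:,:,::-1]);np.save("T1.npy",T)
for t in ["cap_top","snap_cap","vial","carousel","needle_tip"]:
    r=bot.search_frame("wrist",t);print(t,[(np.round(d["bbox"]).tolist(),round(d["confidence"],2)) for d in r[:4]])
print(bot.read_clock(),bot.read_position(),T.round(3).tolist())
E
```

```text
cap_top [([237.0, 0.0, 30.0, 40.0], 0.89)]
snap_cap [([236.0, 0.0, 30.0, 42.0], 0.78)]
vial [([239.0, 0.0, 28.0, 44.0], 0.84)]
carousel [([154.0, 1.0, 194.0, 198.0], 0.9)]
needle_tip [([244.0, 197.0, 35.0, 40.0], 0.76)]
5.05 [ 0.5419437  -0.04050982  0.29992914] [[1.0, -0.002, -0.002, 0.543], [-0.003, -0.96, -0.28, 0.029], [-0.001, 0.28, -0.96, 0.443], [0.0, 0.0, 0.0, 1.0]]
```

View pics/w1.png

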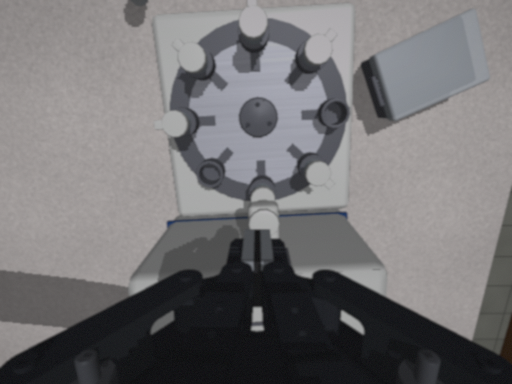

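```bash
python3 - <<'E'
import cv2
a=cv2.imread("pics/w1.png")[0:240,140:365]
cv2.imwrite("pics/w1z.png",cv2.resize(a,None,fx=2.5,fy=2.5,interpolation=3))
from h import *
T=np.load("T1.npy")
print("hub",wplane(T,(258,118),.055)[:2].round(4))
hub=wplane(T,(258,118),.055)[:2]
for n,p,z in [("d.119",(253,20),.119),("d.112",(253,20),.112),("e",(319,50),.112),("c",(192,57),.112),("b",(175,124),.112),("f",(318,175),.112),("emp",(334,114),.079),("emp2",(211,173),.079),("holder",(264,214),.19),("pl",(155,15),.046),("pr",(352,5),.046),("pl2",(178,215),.046),("pr2",(345,207),.046)]:
    w=wplane(T,p,z)[:2]; v=w-hub; print(n,w.round(4),np.hypot(*v).round(4),np.rad2deg(np.arctan2(v[1],v[0])).round(1))
E
```

```text
hub [0.5434 0.018 ]
d.119 [0.5384 0.115 ] 0.0971 93.0
d.112 [0.5383 0.1169] 0.0989 93.0
e [0.6075 0.0887] 0.0954 47.8
c [0.4735 0.0823] 0.095 137.4
b [0.4498 0.0133] 0.0937 -177.1
f [ 0.6141 -0.0458] 0.0953 -42.1
emp [0.6365 0.0232] 0.0933 3.2
emp2 [ 0.4822 -0.0503] 0.0917 -131.9
holder [ 0.5486 -0.0656] 0.0838 -86.4
pl [0.4176 0.1401] 0.1753 135.9
pr [0.6576 0.1501] 0.1746 49.2
pl2 [ 0.425  -0.1207] 0.1824 -130.5
pr2 [ 0.6707 -0.1087] 0.1797 -44.9
```

View pics/w1z.png

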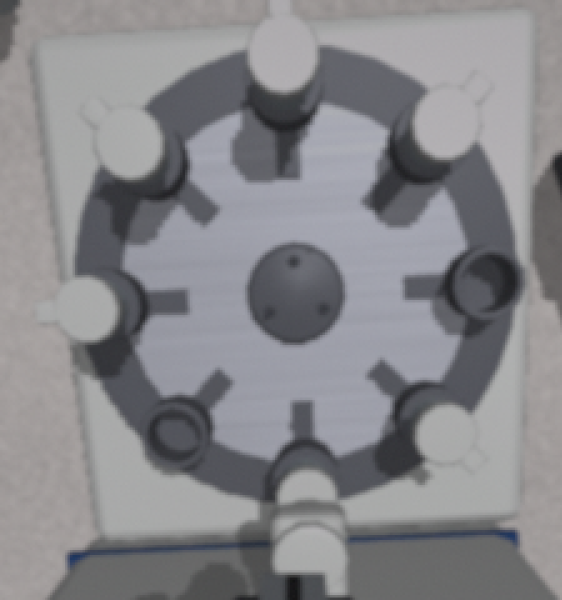

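```bash
python3 - <<'E'
from h import *
q=q_of(np.deg2rad(3))
bot.move_linear([.538,.114,.20],speed=.2,rotation=q)
bot.move_linear([.538,.114,.132],speed=.08)
print(bot.read_clock(),bot.read_ft_force())
r=bot.move_linear([.538,.114,.113],speed=.012,until_force=1.2)
print(r,bot.read_position(),bot.read_ft_force(),bot.read_clock())
im=bot.camera("side");cv2.imwrite("pics/d1.png",cv2.resize(im[150:290,220:380,::-1],None,fx=4,fy=4,interpolation=3))
E
```

```text
7.1167 [-0.21364594 -0.90775659 -0.31493845]
True [0.53792708 0.11399523 0.11833759] [ 0.79226564 -0.66553101  1.83184029] 8.175
```

View pics/d1.png

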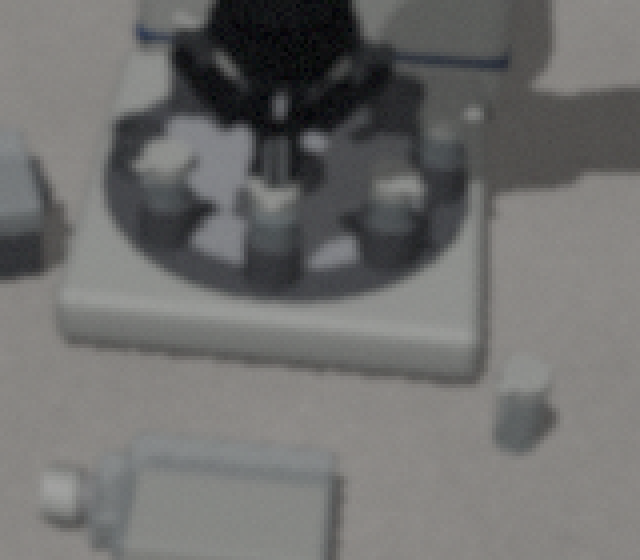

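Contact is at z = 0.118, so this is the proud cap, and the picture shows the fingertips on the front-middle vial (about 275,190). Next I press in small steps.

```bash
python3 - <<'E'
from h import *
z=bot.read_position()[2]
while z>.1045:
    z-=.001
    r=bot.move_linear([.538,.114,z],speed=.012,until_force=7)
    f=bot.read_ft_force();print(round(z,4),r,bot.read_position()[2].round(4),f.round(1),round(bot.read_clock(),2))
    if f[2]>16: break
E
```

```text
0.1173 False 0.1174 [-0.1  0.   2.9] 8.47
0.1163 False 0.1164 [-0.4  0.4  3.3] 8.72
0.1153 False 0.1154 [-0.3  0.4  3.9] 8.97
0.1143 False 0.1144 [-1.   0.5  5. ] 9.22
0.1133 False 0.1139 [-0.6 -0.2  7.9] 9.47
0.1123 False 0.1125 [0.4 0.1 3.6] 9.72
0.1113 False 0.1111 [1.2 0.5 3.7] 9.97
0.1103 False 0.1103 [1.1 0.7 3.4] 10.22
0.1093 False 0.1094 [0.6 0.2 2.8] 10.47
0.1083 False 0.1084 [1.4 0.6 3.6] 10.72
0.1073 False 0.1074 [ 1.1 -0.4  4.7] 10.97
0.1063 False 0.1069 [0.7 0.5 7.2] 11.22
0.1053 False 0.1068 [-0.4 -0.1 13.1] 11.47
0.1043 False 0.1066 [-3.  -0.5 18.9] 11.72
```

```bash
python3 - <<'E'
from h import *
for z in [.1085,.111,.1125,.116]:
    bot.move_linear([.538,.114,z],speed=.02);print(z,bot.read_ft_force().round(1))
bot.move_linear([.538,.114,.2],speed=.15)
q=q_of(0);bot.move_pose([.542,-.02,.28],q)
T=wpose();im=bot.camera("wrist");cv2.imwrite("pics/w2.png",cv2.resize(im[0:240,130:370,::-1],None,fx=2.5,fy=2.5,interpolation=3));np.save("T2.npy",T)
for t in ["cap_top","needle_tip","carousel"]:
    r=bot.search_frame("wrist",t);print(t,[(np.round(d["bbox"]).tolist(),round(d["confidence"],2)) for d in r[:4]])
print(bot.read_clock())
E
```

```text
0.1085 [0.5 1.1 4.8]
0.111 [1.5 1.  2.8]
0.1125 [-1.   0.   0.9]
0.116 [ 0.   0.5 -0.9]
cap_top [([238.0, 16.0, 30.0, 43.0], 0.63), ([137.0, 13.0, 249.0, 319.0], 0.63)]
needle_tip []
carousel [([151.0, 17.0, 200.0, 211.0], 0.96), ([135.0, 16.0, 255.0, 316.0], 0.36)]
14.5083
```

View pics/w2.png

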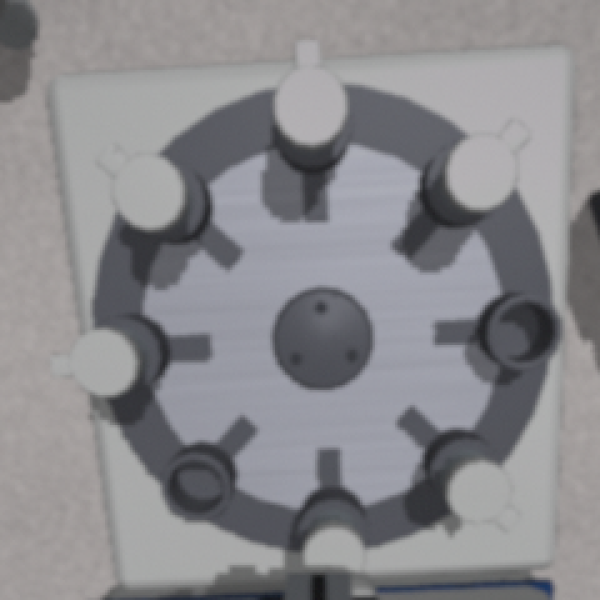

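```bash
python3 - <<'E'
from h import *
T=np.load("T2.npy"); g=lambda x,y,z: wplane(T,(x/2.5+130,y/2.5),z)[:2]
hub=g(322,339,.056);print("hub",hub.round(4))
fl,fr,bl,br=g(52,80,.046),g(570,47,.046),g(118,580,.046),g(553,560,.046)
l=lambda a,b:np.rad2deg(np.arctan2(*(b-a)[::-1])).round(2)
print(l(fl,fr),l(bl,fl)-90,l(br,fr)-90,np.hypot(*(fr-fl)).round(4),fl,fr)
tot=[]
for n,p,z,k in [("d",(310,104),.112,90),("e",(482,172),.112,45),("c",(148,191),.112,135),("b",(105,362),.112,180),("f",(479,490),.112,-45),("emp",(519,331),.079,0),("emp2",(199,482),.079,-135),("a",(334,548),.112,-90)]:
    w=g(*p,z);v=w-hub;print(n,w.round(4),np.hypot(*v).round(4),((l(hub,w)-k+180)%360-180).round(2)); tot.append(w)
tot=np.array(tot);print((tot[[1,3+0,2,0]]+tot[[6,5,4,7]])/2)
E
```

```text
hub [0.5434 0.0191]
3.14 2.469999999999999 3.4000000000000057 0.2427 [0.41622408 0.13836385] [0.65857218 0.15164809]
d [0.5384 0.1143] 0.0954 2.97
e [0.6072 0.0896] 0.0951 2.86
c [0.4729 0.0827] 0.095 2.91
b [0.4498 0.0142] 0.0937 2.98
f [ 0.6142 -0.0434] 0.0944 3.58
emp [0.6359 0.0246] 0.0926 3.45
emp2 [ 0.482  -0.0492] 0.0918 3.0
a [ 0.5488 -0.0715] 0.0907 3.43
[[0.54459288 0.02021737]
 [0.54283403 0.01941334]
 [0.54356552 0.0196513 ]
 [0.54363082 0.02143106]]
```

```bash
cat >> h.py <<'E'
HUB=np.array([.5435,.0195]);YAW=3.0
def fp(th,z,r=.098):
    t=np.deg2rad(th);return [HUB[0]+r*np.cos(t),HUB[1]+r*np.sin(t),z],q_of(t)
E
python3 - <<'E'
from h import *
for th in np.arange(-19.5,166,20):
    s=bot.solve_ik(*fp(th,.066)); print(th,np.round(s,2))
p,q=fp(-19.5,.27);bot.move_pose(p,q)
p,_=fp(-19.5,.125);bot.move_linear(p,speed=.15)
p,_=fp(-19.5,.066);r=bot.move_linear(p,speed=.05,until_force=4);print(r,bot.read_position(),bot.read_ft_force(),bot.read_clock())
im=bot.camera("scene");cv2.imwrite("pics/s2.png",cv2.resize(im[110:250,180:340,::-1],None,fx=4,fy=4,interpolation=3))
E
```

```text
-19.5 [-0.14  0.63 -0.16  0.79  0.    1.77]
0.5 [-0.08  0.63 -0.14  0.79  0.    1.48]
20.5 [-0.03  0.63 -0.16  0.79  0.    1.18]
40.5 [ 0.02  0.61 -0.2   0.77  0.    0.88]
60.5 [ 0.05  0.57 -0.26  0.74  0.    0.57]
80.5 [ 0.08  0.52 -0.35  0.7   0.    0.24]
100.5 [ 0.08  0.47 -0.44  0.66  0.   -0.1 ]
120.5 [ 0.06  0.42 -0.53  0.62  0.   -0.47]
140.5 [ 0.02  0.38 -0.6   0.59  0.   -0.86]
160.5 [-0.05  0.35 -0.66  0.57  0.   -1.28]
False [ 0.63622776 -0.01324856  0.06644517] [-0.09413571  0.81863081  0.06185585] 17.425
```

View pics/s2.png

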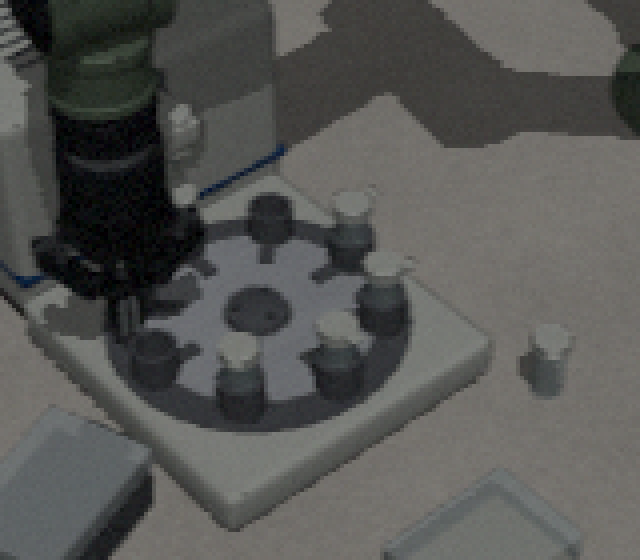

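The fingers stand in the gap beside the empty socket (about 155,350 in the crop) and clear of the needle. I'll push 90° counter-clockwise first, then check.

```bash
python3 - <<'E'
from h import *
for th in list(np.arange(-16.5,8,6))+list(np.arange(19.5,75,12)):
    p,q=fp(th,.066);r=bot.move_linear(p,speed=.05,rotation=q,until_force=14)
    f=bot.read_ft_force();t=np.deg2rad(th)
    print(th,r,"tang",round(-f[0]*np.sin(t)+f[1]*np.cos(t),1),"rad",round(f[0]*np.cos(t)+f[1]*np.sin(t),1),"z",f[2].round(1),round(bot.read_clock(),2))
    if r: break
im=bot.camera("scene");cv2.imwrite("pics/s3.png",cv2.resize(im[110:250,180:340,::-1],None,fx=4,fy=4,interpolation=3))
E
```

```text
-16.5 False tang 0.2 rad 0.7 z -0.6 17.73
-10.5 False tang -1.8 rad -0.2 z 0.6 18.08
-4.5 False tang -0.5 rad -0.4 z 0.4 18.44
1.5 False tang 0.3 rad -0.8 z -0.7 18.8
7.5 False tang 1.1 rad -0.3 z -0.5 19.16
19.5 False tang -3.5 rad 0.4 z -0.8 19.72
31.5 False tang -1.8 rad -0.3 z 0.5 20.27
43.5 False tang -0.1 rad -0.7 z -0.1 20.83
55.5 False tang -0.7 rad -0.2 z -0.3 21.39
67.5 False tang -2.2 rad 0.2 z -1.3 21.95
```

View pics/s3.png

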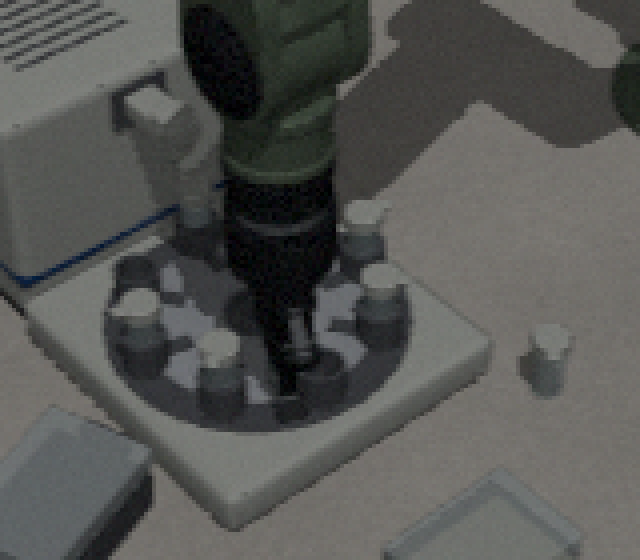

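```bash
python3 - <<'E'
from h import *
for th in list(np.arange(79.5,152,12))+[156,159,161,162.5,163.5]:
    p,q=fp(th,.066);r=bot.move_linear(p,speed=.05 if th<152 else .02,rotation=q,until_force=14)
    f=bot.read_ft_force();t=np.deg2rad(th)
    print(th,r,"tang",round(-f[0]*np.sin(t)+f[1]*np.cos(t),1),"rad",round(f[0]*np.cos(t)+f[1]*np.sin(t),1),"z",f[2].round(1),round(bot.read_clock(),2))
    if r: break
for n in ["scene","side"]:
    im=bot.camera(n);cv2.imwrite(f"pics/{n}4.png",cv2.resize(im[110:250,180:340,::-1] if n=="scene" else im[110:250,220:380,::-1],None,fx=4,fy=4,interpolation=3))
E
```

```text
79.5 False tang -1.2 rad 0.6 z 0.3 22.56
91.5 False tang 0.2 rad 1.1 z -0.2 23.12
103.5 False tang -0.5 rad -0.8 z 0.5 23.68
115.5 False tang 0.1 rad 0.8 z 0.1 24.23
127.5 False tang 0.4 rad -0.1 z 0.7 24.79
139.5 False tang 0.7 rad 0.3 z -1.4 25.35
151.5 False tang -0.6 rad -0.0 z 0.1 25.91
156 False tang -3.7 rad -0.4 z -0.9 26.44
159 False tang 0.2 rad 0.0 z 0.2 26.85
161 False tang 0.5 rad 0.7 z 0.4 27.18
162.5 False tang 0.7 rad -0.2 z 0.3 27.45
163.5 False tang -0.5 rad 1.4 z -0.9 27.7
```

View pics/scene4.png

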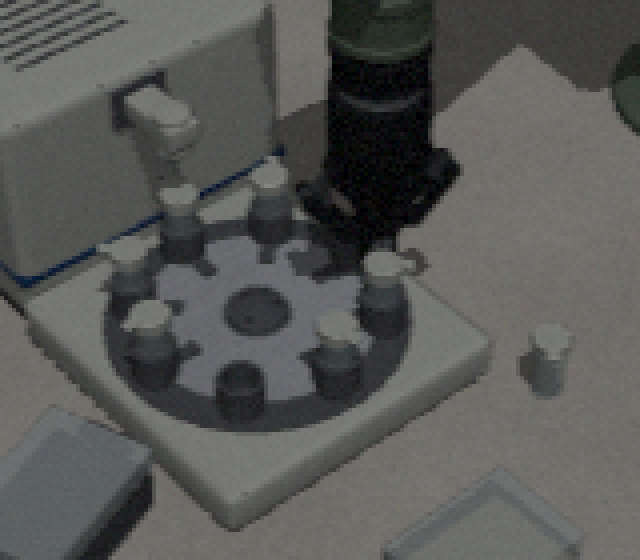

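View pics/side4.png

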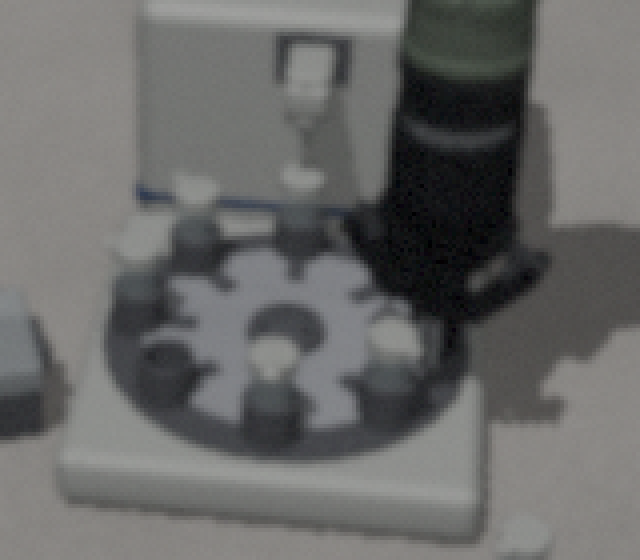

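```bash
python3 - <<'E'
from h import *
p,q=fp(160.5,.066);bot.move_linear(p,speed=.03,rotation=q);print(bot.read_ft_force().round(1))
p,q=fp(160.5,.28);bot.move_linear(p,speed=.15)
bot.move_pose([.542,-.02,.28],q_of(0));bot.wait(.3)
T=wpose();im=bot.camera("wrist");cv2.imwrite("pics/w5.png",cv2.resize(im[0:240,130:370,::-1],None,fx=2.5,fy=2.5,interpolation=3));np.save("T5.npy",T)
for t in ["cap_top","carousel"]:
    r=bot.search_frame("wrist",t);print(t,[(np.round(d["bbox"]).tolist(),round(d["confidence"],2)) for d in r[:4]])
print(bot.read_clock())
E
```

```text
[ 0.3 -0.  -0.3]
cap_top [([249.0, 205.0, 25.0, 23.0], 0.89)]
carousel [([167.0, 14.0, 198.0, 213.0], 0.93)]
32.4333
```

View pics/w5.png

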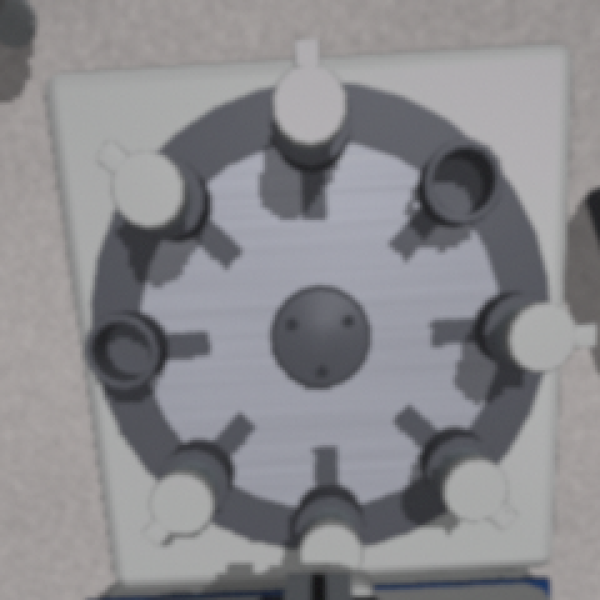

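```bash
python3 - <<'E'
from h import *
T=np.load("T5.npy"); g=lambda x,y,z: wplane(T,(x/2.5+130,y/2.5),z)[:2]
hub=g(321,337,.056);l=lambda a,b:np.rad2deg(np.arctan2(*(b-a)[::-1])).round(2)
for n,p,z,k in [("90",(309,104),.112,90),("135",(147,190),.112,135),("0",(542,337),.112,0),("-45",(474,490),.112,-45),("-135",(181,502),.112,-135),("-90",(330,549),.112,-90),("e180",(128,350),.079,180),("e45",(460,184),.079,45)]:
    w=g(*p,z);print(n,w.round(4),((l(hub,w)-k+180)%360-180).round(2))
for yaw in (0,3,6):
    t=np.deg2rad(yaw-90);n=HUB+.095*np.array([np.cos(t),np.sin(t)])
    print(yaw,[proj(c,[[*n,.131],[*n,.112],[*n,.164]]).round(1).tolist() for c in("scene","side")])
for c,s in (("scene",(200,115,80,80)),("side",(255,110,80,80))):
    im=bot.camera(c);x,y,w,h=s;cv2.imwrite(f"pics/{c}6.png",cv2.resize(im[y:y+h,x:x+w,::-1],None,fx=7,fy=7,interpolation=3))
    for t in ("needle_tip","cap_top"): print(c,t,[(d["bbox"],round(d["confidence"],2)) for d in bot.search_frame(c,t)[:2]])
E
```

```text
90 [0.539  0.1138] 3.02
135 [0.4732 0.0824] 3.17
0 [0.6383 0.0237] 2.81
-45 [ 0.6133 -0.0446] 2.41
-135 [ 0.4798 -0.0503] 2.25
-90 [ 0.548  -0.0733] 2.49
e180 [0.4521 0.015 ] 2.54
e45 [0.6059 0.0882] 3.12
0 [[[224.7, 152.5], [225.1, 157.4], [224.1, 143.9]], [[297.3, 147.3], [296.9, 153.4], [297.9, 136.4]]]
3 [[[223.4, 153.2], [223.8, 158.0], [222.7, 144.6]], [[295.4, 147.1], [295.1, 153.2], [296.0, 136.3]]]
6 [[[222.1, 153.9], [222.5, 158.7], [221.4, 145.3]], [[293.5, 147.0], [293.2, 153.1], [294.1, 136.1]]]
scene needle_tip [([211.7, 129.3, 19.0, 20.7], 0.53), ([313.5, 192.4, 9.0, 15.3], 0.16)]
scene cap_top []
side needle_tip [([289.6, 121.5, 15.7, 20.2], 0.53), ([235.0, 82.8, 119.1, 160.8], 0.21)]
side cap_top [([292.4, 150.2, 11.0, 12.5], 0.54)]
```

View pics/side6.png

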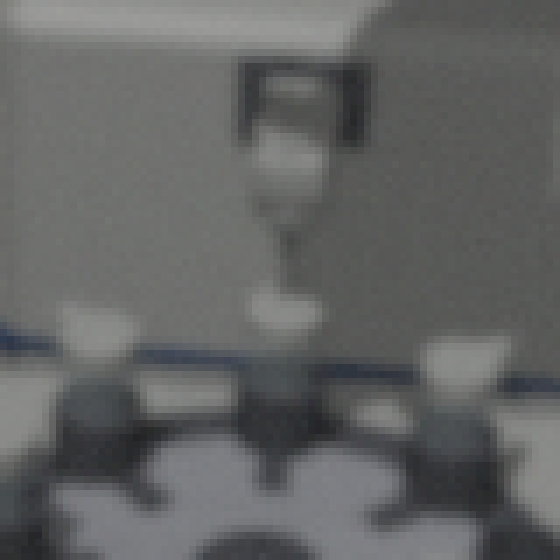

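View pics/scene6.png

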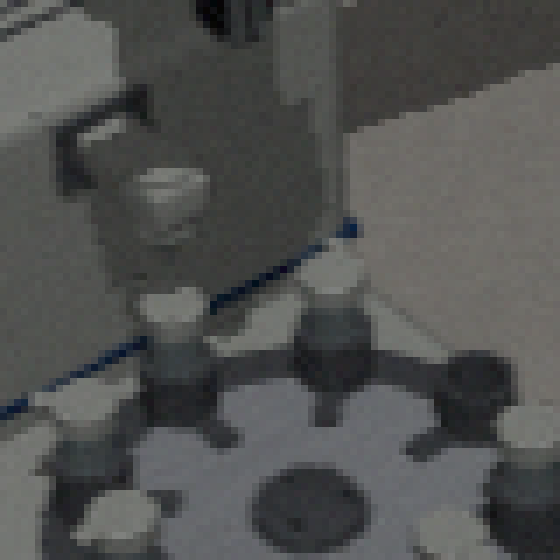

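```bash
python3 - <<'E'
from cell import bot
bot.close_job();print(bot.read_clock())
E
```

```text
the job is handed in; nothing more can be done
the job is handed in; nothing more can be done
```

The proud cap is pressed home and its vial now sits at the index position under the needle. I handed the job in after about 33 s of the 72 s allowed, with the arm clear of everything.

- **Cap:** I pressed with the shut fingertips. They touched at 118 mm, which confirmed this was the proud cap. The highest force I read before the snap was 7.9 N, and it then dropped to about 3 N. I pressed on to the firm stop at 107 mm, with about 19 N at most. On lifting, contact ended at about 112 mm, the height of a cap that is fully home.
- **Carousel:** I set the shut fingers between two sockets on the open side and pushed 180° counter-clockwise in one arc. Near the end the push reached 3.7 N and then fell to nothing while the finger kept moving, so the carousel had pulled itself in.
- **Last checks:** The sockets stand at 2.7° ± 0.4°, against an analyser angle of about 3°. In the side picture the needle and the cap centre lie within 1 pixel of each other sideways. The detector also picks the wanted vial at that place.
- **Less certain:** I did not nudge the carousel afterwards to feel the click. The needle's fit over the cap is only good to about 2 mm from the pictures. The arm's planned path stayed clear of the needle arm, the flask, the tip box and the spare vial, and nothing in the pictures suggested contact. I did not re-measure where those items stand.

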